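# Back off the red vise wheel by fingertip and slide the block to its stop

### The job

On the vise with the red wheel, roll a fingertip across the knurled rim to loosen it (top of the rim to the left, as seen when facing the wheel), until the white mark has come round to the top for the second time and stands there. Then push the wooden block in that vise along between the jaws with a fingertip until it rests against the yellow end stop, and move clear. Only touch and push, lightly: lift or pinch nothing, and leave the blue-wheeled vise, its block, the glue bottle and the brush alone.

Things in the scene. Friction and masses are not known exactly. Their poses are not given: they have to be found in the camera images.
- vise_red: Dark steel bench vise with a red wheel, bolted down. Origin: underside, midway between the tight jaws. x: along the screw, from the wheel (-x side) to the fixed jaw; y: along the jaws to the yellow end stop; z up. Bed 18 mm high, x -76 to +59, y -95 to +70 mm. Jaws y -45 to +45 mm, 63 mm high; faces at x = +23 (fixed) and -23 mm (moving jaw, when tight).
- red_wheel (a joint): Turn of the red wheel from tight, rad, growing as it loosens (rim top moves to the vise's +y). White mark at the top at 0 (tight), 6.28 and, the second time, 12.57. Starts between 0.35 and 2.6: the mark is already past the top. Stays where left; takes about 1.5 N along the rim; stops at 25. Each turn carries wheel and moving jaw 6 mm to the vise's -x.
- red_wheel_center (a point): Centre of the red knurled wheel: radius 30 mm, 22 mm thick, axis along the vise's x, at x = -105 mm when tight; centre 62 mm and top 92 mm above the bench. Sprung: pressed from above, it and the moving jaw give straight down up to 10 mm (3 N to start, 12 N at 10 mm) and come back. A white stripe crosses rim and faces at one place.
- red_block_center (a point): Centre of the dark brown wooden block loose between the red vise's jaws: 44 mm (vise x) by 110 mm (vise y) by 70 mm high, 0.22 kg, on the bed, centre 53 mm and top 88 mm above the bench, axes as the vise's to a few degrees. At the start its centre is 30 to 55 mm to the -y side of the vise's origin; the end that is pushed stands out of the jaws there.
- red_stop (a point): Middle of the yellow end stop's face that looks to -y, 53 mm above the bench, at y = +60 mm of the vise; the stop is 50 mm wide and 58 mm high. With the block against it the block's centre is 55 mm from this point.
- vise_blue: Second vise, the same in all sizes and axes but with a blue wheel. Leave it alone. The two vises change places and stand at varied positions and angles (up to 17 degrees).
- blue_wheel (a joint): Turn of the blue wheel from tight, rad. It starts at 0 (tight) and must stay.
- blue_wheel_center (a point): Centre of the blue wheel, 30 mm radius, 22 mm thick.
- blue_block_center (a point): Centre of the pale wooden block in the blue vise, 44 x 110 x 70 mm. Leave it alone.
- glue: White glue bottle with an orange cap, 52 mm in diameter, 130 mm high, standing; origin at the centre of its underside.
- brush: Brush lying on the bench, 180 mm long; origin at the middle of its underside, x axis along it.
Not all that is in view belongs to the job. What is shaped like the part that bears red_block_center but purple is not meant.

How it is judged:
By the outcome, as a careful person would: the job done as asked, in the order asked, and still so for the second after the job is handed in, with the robot touching nothing.
It also fails if it takes over 64 s, if anything falls off the work surface, if the arm or the gripper's body presses on something with over 40 N, if the wrist force passes 120 N, or if a joint passes its speed limit or range.

### The arm

A 6-joint arm with a two-finger parallel gripper is mounted at the origin on the work surface. World frame = base frame: x ahead of the robot, y to its left, z up, the work surface at z = 0. Lengths are in mm, angles in rad, forces in N, time in s.
With the tool pointing down it reaches from about 300 to 775 mm from the base axis. Payload 14.6 kg.
Tool frame: the origin (TCP) lies between the finger pads; the fingertips stand 19 mm ahead of it and the grasp point (between the pads) is the TCP; x points along the fingers, y is the direction in which the jaws open and shut, and the axes are right-handed (so a half turn about x gives the same grasp; the last joint's range is limited). The gripper opens to 94 mm and grips with 3 to 60 N. Pads are 16 mm wide; open, the fingers measure 119 mm over their backs; the gripper's body (75 mm by 177 mm) begins 78 mm behind the grasp point.
Start: joints at [1.23, 0.3, 1.521, -0, 1.321, -0.067], TCP at [148.713, 529.503, 224.446] pointing down, gripper open.
Joint ranges: [-3.03, 3.03], [-0.79, 2.21], [0.23, 2.52], [-1.04, 4.18], [0, 3.07], [-2.55, 2.55]. Speed limits (rad/s): [2.22, 2.22, 2.57, 3.14, 3.14, 3.14].

### API

Orientations are given as [roll, pitch, yaw] about the fixed x, y, z axes, in that order (R = Rz(yaw) Ry(pitch) Rx(roll)).
In Python, from cell import manip gives the robot as it stands.
- The arm moves only by the tool jog_arm, never from a script. Its argument "series" is one flat list of numbers, 7 for each row, row after row: the turn, a rotation vector about the world's x, y, z in rad, then the shift along the world's x, y, z in m, then the opening, from -1 (shut) to 1 (fully open). A call has 1 to 20 rows; each row is the pose to reach, as a shift and turn from the pose commanded when the call began; what a row does not reach only later rows make up. A row lasts 1/8 s, in which the tool goes at most 62.5 mm and 10.7 degrees, less where a joint would pass 70% of its speed; a pose out of reach is approached as far as the arm can. A call with a gripper value outside its range is refused whole. The fingers move at their own pace and stop on an object; "squeeze" is the grip in N (left out, the last holds). Time passes only in rows, so rows that repeat a pose let the fingers close. It gives the time, the measured TCP pose, the force and the opening at its end, in the units of the state.
- manip.read_state(): the state, without advancing time (a new reading comes with each control period).
- manip.camera(name): name is "side" or "top" or "wrist"; returns a dict with "color" (480x640x3 uint8, blue, green, red), "range_z" (480x640 float32, mm along the optical axis (not along the pixel's ray), 0 where there is no reading), "fx", "fy", "cx", "cy" (pixels), "D" ([k1, k2, p1, p2, k3] as OpenCV has them; the pictures are not rectified), "pose" (4x4, takes a point from camera to world coordinates); the wrist camera has in their place "mount" (4x4, takes a point from camera to tool coordinates, whose origin is the TCP and whose axes are the tool frame's). Camera axes: x right, y down, z forward; pixel columns grow to the right and rows downward; lengths in mm; the calibration is good to about 2 mm. A picture is of the moment at which its call begins: read the wrist's pose just before it.
- manip.sign_off(): hands the job in, once; it reports no verdict.
The state is a dict: "clock": time; "joints": joint angles; "qd": joint speeds; "effort": joint torques, N m; "eef_pos": TCP position; "eef_rot": TCP orientation; "wrist_force": force on the tool from outside, world axes, zero at the start; "moment": the same for the moment, N m; "finger_gap": finger opening in mm.
Only numpy, scipy, OpenCV 4.12 (cv2) and the standard library are available. Lean on these libraries where they do the work, as an engineer would, in place of code of your own. Each camera call takes 0.05 s, during which the arm holds its last target.

## Working session

There is one attempt and no reset: what is moved stays moved. The work goes in short steps, Python scripts to look and compute and a tool call to move; the robot and the scene stay as the last step left them, time stands still between calls to the robot, and variables do not carry over. Pictures are saved under pics/ and viewed, and the job is handed in when it is done.

Besides the shell and the picture viewer there is one more tool, called after "Request:" in YAML: its name, and indented under it one key for each argument. jog_arm: Moves the arm, as the interface text tells. Its arguments: {"type":"object","properties":{"series":{"type":"array","items":{"type":"number"}},"squeeze":{"type":"number"}},"required":["series"]}

```bash
mkdir -p pics; ls; cat > h.py <<'E'
import numpy as np,cv2,pickle
from cell import manip
def snap(n,f):
    s=manip.read_state(); c=manip.camera(n); c['state']=s
    cv2.imwrite('pics/'+f+'.png',c['color']); pickle.dump(c,open(f+'.pkl','wb')); return c
def load(f): return pickle.load(open(f+'.pkl','rb'))
def K(c): return np.array([[c['fx'],0,c['cx']],[0,c['fy'],c['cy']],[0,0,1.]])
def cpose(c):
    if 'pose' in c: return np.array(c['pose'])
    from scipy.spatial.transform import Rotation as R
    T=np.eye(4);T[:3,:3]=R.from_euler('xyz',c['state']['eef_rot']).as_matrix();T[:3,3]=c['state']['eef_pos'];return T@np.array(c['mount'])
def ray(c,px):
    p=cv2.undistortPoints(np.array(px,float).reshape(-1,1,2),K(c),np.array(c['D'],float)).reshape(-1,2)
    return np.c_[p,np.ones(len(p))]
def at_z(c,px,z):
    T=cpose(c);d=ray(c,px)@T[:3,:3].T;o=T[:3,3];z=np.broadcast_to(z,len(d))
    return o+d*((z-o[2])/d[:,2])[:,None]
def depth(c,px):
    px=np.array(px,int).reshape(-1,2);T=cpose(c)
    z=c['range_z'][px[:,1],px[:,0]]
    return (ray(c,px)*z[:,None])@T[:3,:3].T+T[:3,3]
def proj(c,P):
    T=np.linalg.inv(cpose(c));P=np.array(P,float).reshape(-1,3)
    return cv2.projectPoints(P,cv2.Rodrigues(T[:3,:3])[0],T[:3,3],K(c),np.array(c['D'],float))[0].reshape(-1,2)
E
python3 - <<'E'
from h import *
for n in('side','top','wrist'):
    c=snap(n,n+'0');print(n,cpose(c).round(2).tolist(),c['fx'])
print(manip.read_state())
E
```

```text
pics
side [[0.79, -0.45, 0.42, 162.8], [-0.61, -0.56, 0.56, -614.3], [-0.02, -0.7, -0.71, 820.11], [0.0, 0.0, 0.0, 1.0]] 483.8515920343427
top [[0.03, -0.99, 0.16, 455.2], [-1.0, -0.03, 0.0, -22.38], [0.0, -0.16, -0.99, 1068.1], [0.0, 0.0, 0.0, 1.0]] 462.8213931886476
wrist [[0.27, 0.92, 0.27, 68.16], [0.96, -0.26, -0.08, 551.16], [-0.0, 0.28, -0.96, 383.92], [0.0, 0.0, 0.0, 1.0]] 332.4949077136525
{'clock': 0.15, 'joints': array([ 1.23037958e+00,  3.00329566e-01,  1.52140489e+00,  3.26802512e-05,
        1.32067321e+00, -6.66157804e-02]), 'qd': array([ 0.0018604 , -0.0012074 , -0.00214711,  0.00044791,  0.00070593,
       -0.00170933]), 'effort': array([ 5.78211184e-04, -5.31970847e+01, -3.52807081e+01,  7.07693305e-02,
        2.36659998e-02, -6.35610400e-05]), 'eef_pos': array([148.6647778 , 529.3570414 , 224.03849217]), 'eef_rot': array([-1.67623439,  1.5699807 , -1.95004346]), 'wrist_force': array([ 0.25813759,  0.46069897, -0.10216841]), 'moment': array([-0.00432394, -0.06364072, -0.02080053]), 'finger_gap': 94.08320680796895}
```

View pics/top0.png

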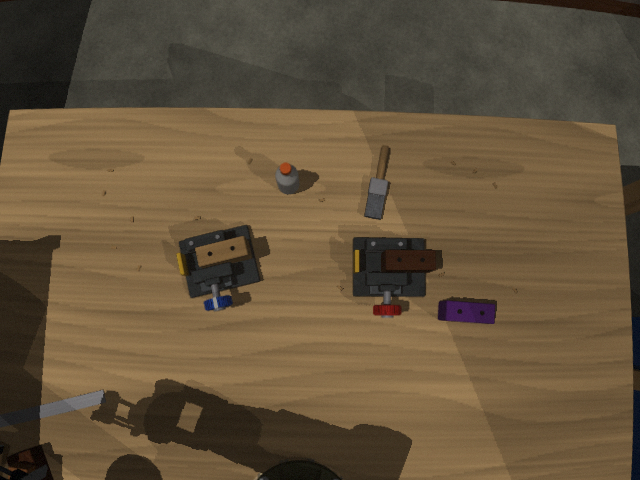

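View pics/side0.png

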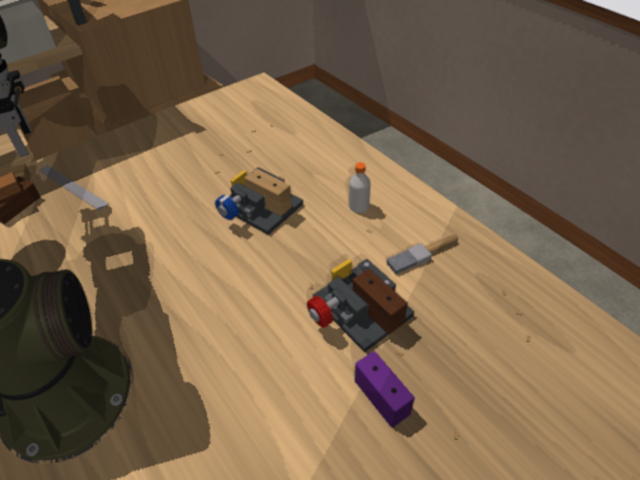

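View pics/wrist0.png

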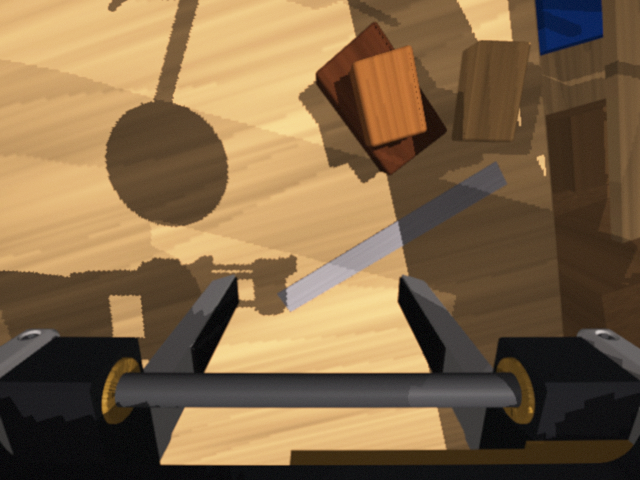

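```bash
python3 - <<'E'
from h import *
c=load('top0');s=load('side0')
a=cv2.resize(c['color'][225:325,340:450],None,fx=7,fy=6,interpolation=2)
a=cv2.resize(c['color'][225:325,340:450],(770,600) if 0 else (660,600),interpolation=2);cv2.imwrite('pics/tc.png',a)
b=cv2.resize(s['color'][250:360,295:425],(709,600),interpolation=2);cv2.imwrite('pics/sc.png',b)
E
```

```text
(no output)
```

View pics/tc.png

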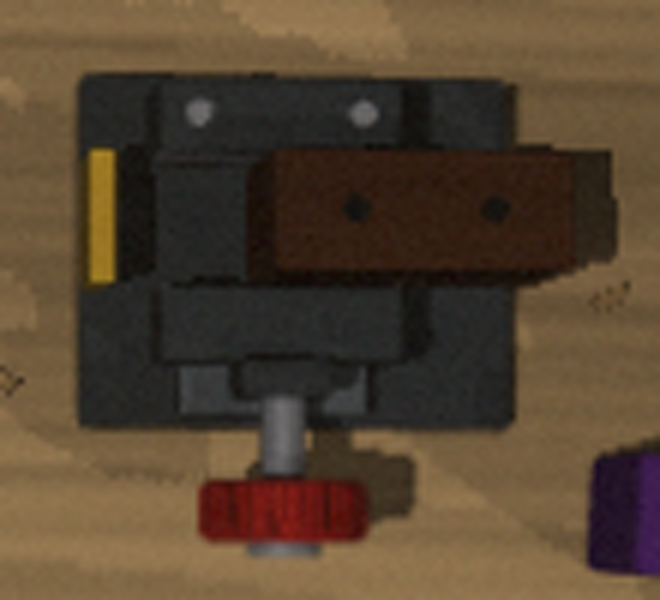

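View pics/sc.png

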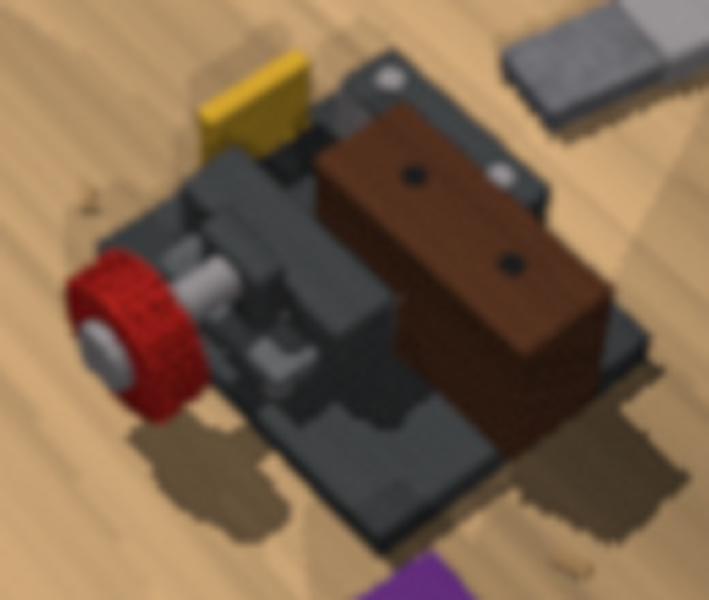

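```bash
python3 - <<'E'
from h import *
c=load('top0')
f=lambda l:[(340+(u+.5)/6-.5,225+(v+.5)/6-.5) for u,v in l]
bed=[(80,76),(515,84),(515,429),(80,429)]
P=at_z(c,f(bed),18);print(P.round(1))
Q=np.array([(59,70),(59,-95),(-76,-95),(-76,70)],float)
# rigid fit
a=Q-Q.mean(0);b=P[:,:2]-P[:,:2].mean(0)
th=np.arctan2((a[:,0]*b[:,1]-a[:,1]*b[:,0]).sum(),(a*b).sum())
R=np.array([[np.cos(th),-np.sin(th)],[np.sin(th),np.cos(th)]]);t=P[:,:2].mean(0)-R@Q.mean(0)
print(np.degrees(th),t,((R@Q.T).T+t-P[:,:2]).round(1))
inv=lambda p:((p[:,:2]-t)@R).round(1)
print('block top',inv(at_z(c,f([(277,150),(573,150),(573,270),(277,270)]),88)))
print('wheel top',inv(at_z(c,f([(285,482),(285,540)]),92)))
print('wheel sides',inv(at_z(c,f([(199,512),(368,512)]),62)))
print('stop top',inv(at_z(c,f([(89,150),(115,150),(115,283)]),58)),inv(at_z(c,f([(89,150),(115,150),(115,283)]),76)))
print(at_z(c,f([(285,482),(285,540)]),92))
# side view check
s=load('side0')
W=np.array([[*(R@np.array(q[:2])+t),q[2]] for q in [(59,70,18),(59,-95,18),(-76,-95,18),(-105,0,92),(-105,0,62)]])
print(proj(s,W).round(1))
# depth
m=depth(s,[(383,303),(322,312)]);print(m)
E
```

```text
[[ 626.  -104.9   18. ]
 [ 627.3 -273.2   18. ]
 [ 494.9 -272.1   18. ]
 [ 491.5 -106.8   18. ]]
0.5667148351581809 [ 568.29909503 -176.67449252] [[ 0.6 -1.2]
 [ 0.9  2.1]
 [-1.7 -0.3]
 [ 0.2 -0.6]]
block top [[  21.5    6.2]
 [  23.1 -100.9]
 [ -20.1 -100. ]
 [ -21.5    6.5]]
wheel top [[ -96.2    4.6]
 [-116.4    4.6]]
wheel sides [[-106.9   31.1]
 [-106.2  -30.2]]
stop top [[ 24.5  71. ]
 [ 24.6  61.4]
 [-24.3  61.3]] [[ 22.1  72.5]
 [ 22.2  63.1]
 [-25.9  63. ]]
[[ 472.01384768 -173.0513799    92.        ]
 [ 451.86519726 -173.20364267   92.        ]]
[[360.2 262.3]
 [414.4 310.9]
 [363.4 348.6]
 [319.1 301.4]
 [319.6 310.8]]
[[ 553.79130495 -253.13510883   90.16237602]
 [ 454.71381386 -197.74289229   88.22142048]]
```

```bash
python3 - <<'E'
from h import *
from scipy.spatial.transform import Rotation as R
s=manip.read_state();r=R.from_euler('xyz',s['eef_rot']);print(r.as_matrix().round(3))
# target tool x=-z, tool y=+-world y
for sg in(1,-1):
    y=np.array([0,sg,0.]);x=np.array([0,0,-1.]);M=np.c_[x,y,np.cross(x,y)]
    d=R.from_matrix(M)*r.inv();print(sg,d.as_rotvec().round(3))
print(np.array(load('wrist0')['mount']).round(2))
c=load('wrist0')
c=load('top0');print(proj(c,[s['eef_pos']]))
print(at_z(c,[(288,178),(218,302)],60))
E
```

```text
[[-0.     0.27   0.963]
 [-0.001  0.963 -0.27 ]
 [-1.    -0.001 -0.   ]]
1 [ 0.001 -0.     0.274]
-1 [-0.000e+00 -1.000e-03 -2.868e+00]
[[  -0.     -0.28    0.96 -159.99]
 [   1.     -0.      0.     -0.9 ]
 [   0.      0.96    0.28  -83.4 ]
 [   0.      0.      0.      1.  ]]
[[ 18.26286653 461.29248976]]
[[750.86144521  46.58748667  60.        ]
 [468.97363685 189.22517093  60.        ]]
```

Request:
jog_arm:
  series: [0, 0, 0.274, 0.315, -0.73, -0.055, -1, 0, 0, 0.274, 0.315, -0.73, -0.055, -1, 0, 0, 0.274, 0.315, -0.73, -0.055, -1, 0, 0, 0.274, 0.315, -0.73, -0.055, -1, 0, 0, 0.274, 0.315, -0.73, -0.055, -1, 0, 0, 0.274, 0.315, -0.73, -0.055, -1, 0, 0, 0.274, 0.315, -0.73, -0.055, -1, 0, 0, 0.274, 0.315, -0.73, -0.055, -1, 0, 0, 0.274, 0.315, -0.73, -0.055, -1, 0, 0, 0.274, 0.315, -0.73, -0.055, -1, 0, 0, 0.274, 0.315, -0.73, -0.055, -1, 0, 0, 0.274, 0.315, -0.73, -0.055, -1, 0, 0, 0.274, 0.315, -0.73, -0.055, -1, 0, 0, 0.274, 0.315, -0.73, -0.055, -1]
  squeeze: 3

```text
clock: 1.9
eef_pos: [463.8, -202.6, 168.4]
eef_rot: [2.763, 1.569, 2.76]
wrist_force: [0.9, -0.8, -0.1]
finger_gap: 0.4
```

```bash
python3 - <<'E'
from h import *
c=snap('wrist','w1');s=c['state'];print(s['clock'],s['eef_pos'],s['eef_rot'],s['finger_gap'],s['wrist_force'])
print(proj(c,[(461,-176,92),(461,-146,62),(451,-176,62)]))
E
```

```text
1.9 [ 463.8311516  -202.64464062  168.44442412] [2.76291506 1.56940077 2.76021468] 0.3744534399962868 [ 0.86506137 -0.83618972 -0.10091147]
[[353.86403516 255.20364038]
 [385.88916538 243.54830459]
 [350.3955057  232.10895206]]
```

View pics/w1.png

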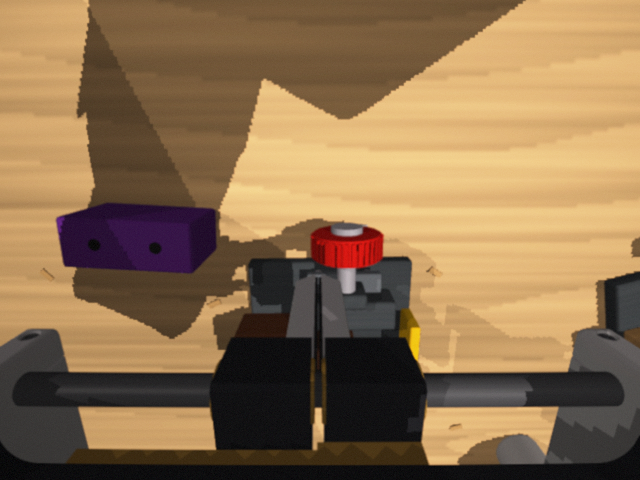

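Request:
jog_arm:
  series: [0, 0, 0, -0.003, 0, -0.045, -1, 0, 0, 0, -0.003, 0, -0.051, -1, 0, 0, 0, -0.003, 0.01, -0.058, -1, 0, 0, 0, -0.003, 0.018, -0.062, -1, 0, 0, 0, -0.003, 0.022, -0.062, -1]

```text
clock: 2.58
eef_pos: [461.0, -177.9, 108.3]
eef_rot: [-0.717, 1.57, -0.716]
wrist_force: [-2.9, -1.9, 6.4]
finger_gap: 0.8
```

```bash
python3 - <<'E'
from h import *
s=manip.read_state();print(s['clock'],s['eef_pos'],s['wrist_force'])
E
```

```text
2.575 [ 460.99611722 -177.94424004  108.33263859] [-2.88366607 -1.9371713   6.39017243]
```

Request:
jog_arm:
  series: [0, 0, 0, -0.001, 0.01, 0, -1, 0, 0, 0, -0.001, 0.02, 0, -1, 0, 0, 0, -0.001, 0.028, -0.001, -1, 0, 0, 0, -0.001, 0.032, 0.012, -1, 0, 0, 0, -0.001, 0, 0.02, -1, 0, 0, 0, -0.001, -0.035, 0.02, -1, 0, 0, 0, -0.001, -0.035, 0.02, -1]

```text
clock: 3.45
eef_pos: [459.7, -215.0, 128.2]
eef_rot: [-0.635, 1.57, -0.637]
wrist_force: [-0.5, 0.1, -0.1]
finger_gap: 0.3
```

```bash
python3 - <<'E'
from h import *
c=snap('wrist','w2');t=snap('top','t2');i=snap('side','s2')
s=manip.read_state();print(s['clock'],s['eef_pos'],s['wrist_force'])
print(proj(i,[(461,-178,62)]),proj(t,[(461,-178,92)]))
a=c['color'][180:300,260:420]; b=i['color'][280:340,290:370];d=t['color'][285:330,360:420]
cv2.imwrite('pics/m2.png',np.hstack([cv2.resize(a,(400,300),interpolation=2),cv2.resize(b,(400,300),interpolation=2)]))
E
```

```text
3.6 [ 459.72869572 -212.93483005  127.70281553] [-0.33117578  0.17007294  0.03973571]
[[318.69652056 311.48512559]] [[389.39061678 310.2419679 ]]
```

View pics/m2.png

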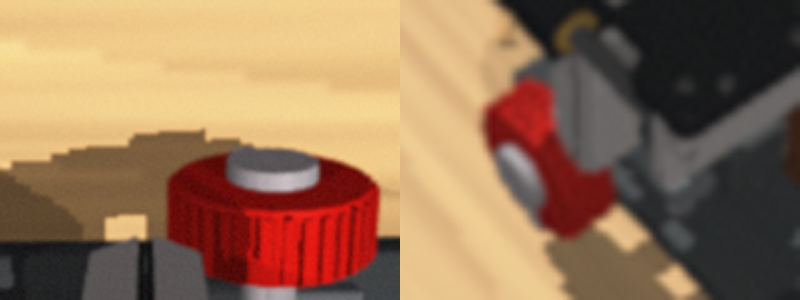

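Request:
jog_arm:
  series: [0, 0, 0, -0.001, 0.006, -0.01, -1, 0, 0, 0, -0.001, 0.016, -0.017, -1, 0, 0, 0, -0.001, 0.026, -0.02, -1, 0, 0, 0, -0.001, 0.036, -0.02, -1, 0, 0, 0, -0.001, 0.046, -0.02, -1, 0, 0, 0, -0.002, 0.056, -0.02, -1, 0, 0, 0, -0.002, 0.064, -0.021, -1, 0, 0, 0, -0.002, 0.068, -0.006, -1, 0, 0, 0, -0.002, 0.03, 0, -1, 0, 0, 0, -0.002, 0, 0, -1]

```text
clock: 4.85
eef_pos: [458.2, -214.6, 129.1]
eef_rot: [-0.52, 1.569, -0.519]
wrist_force: [0.3, 0.7, -0.3]
finger_gap: 0.1
```

```bash
cat > pk.py <<'E'
from h import *
import sys
n=sys.argv[1]
c=snap('wrist','w'+n)
s=manip.read_state();print(s['clock'],s['eef_pos'].round(1),s['wrist_force'].round(1))
cv2.imwrite('pics/p'+n+'.png',cv2.resize(c['color'][190:310,270:430],(640,480),interpolation=2))
E
python3 pk.py 3
```

```text
4.9 [ 458.  -217.2  128.8] [-0.9 -0.7  0.7]
```

View pics/p3.png

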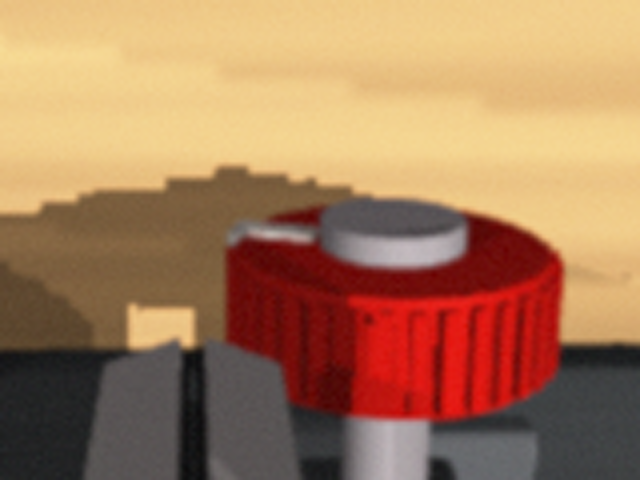

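```bash
cat > ang.py <<'E'
from h import *
import sys
n=sys.argv[1];u=float(sys.argv[2]);v=float(sys.argv[3]);th0=float(sys.argv[4])
cy=float(sys.argv[5]) if len(sys.argv)>5 else -178
c=load('w'+n);px=np.array([270+(u+.5)/4-.5,190+(v+.5)/4-.5])
a=np.linspace(0,2*np.pi,721);xc=568.3-105-6*th0/6.283-11
for r in (30,):
    P=np.c_[np.full(721,xc),cy+r*np.sin(a),62+r*np.cos(a)]
    p=proj(c,P);i=np.argmin(np.hypot(*(p-px).T));print('angle',a[i],np.hypot(*(p-px).T)[i])
    q=(p-[270,190])*4
    print('ellipse crop',q.min(0),q.max(0))
    im=cv2.imread('pics/p'+n+'.png');cv2.polylines(im,[q[::4].astype(int)],True,(0,255,0));cv2.imwrite('pics/e'+n+'.png',im)
E
python3 ang.py 3 232 237 4.4
```

```text
angle 4.651302456564888 0.15655859891248283
ellipse crop [231.03589775 192.53417443] [571.44798147 297.53020596]
```

View pics/e3.png

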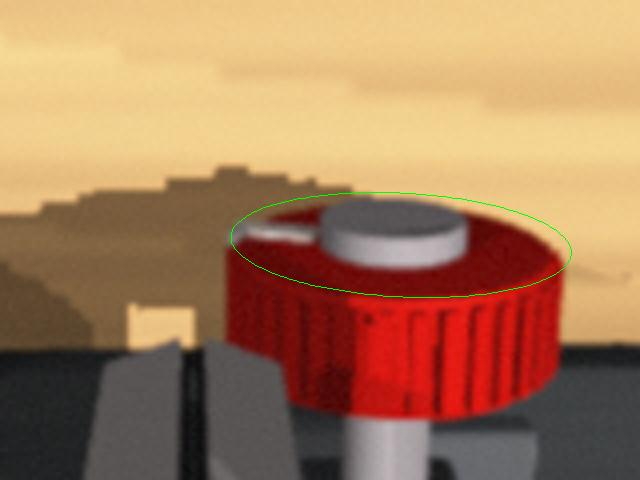

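Request:
jog_arm:
  series: [0, 0, 0, -0.001, 0.006, -0.01, -1, 0, 0, 0, -0.001, 0.016, -0.017, -1, 0, 0, 0, -0.001, 0.026, -0.02, -1, 0, 0, 0, -0.001, 0.036, -0.02, -1, 0, 0, 0, -0.001, 0.046, -0.02, -1, 0, 0, 0, -0.002, 0.056, -0.02, -1, 0, 0, 0, -0.002, 0.064, -0.021, -1, 0, 0, 0, -0.002, 0.068, -0.006, -1, 0, 0, 0, -0.002, 0.03, 0, -1, 0, 0, 0, -0.002, 0, 0, -1]

```text
clock: 6.15
eef_pos: [456.2, -214.6, 129.1]
eef_rot: [-0.507, 1.569, -0.506]
wrist_force: [-0.4, -0.2, 0.1]
finger_gap: 0.7
```

```bash
python3 pk.py 4
```

```text
6.2 [ 456.  -217.2  128.8] [-0.6 -1.1 -0.4]
```

View pics/p4.png

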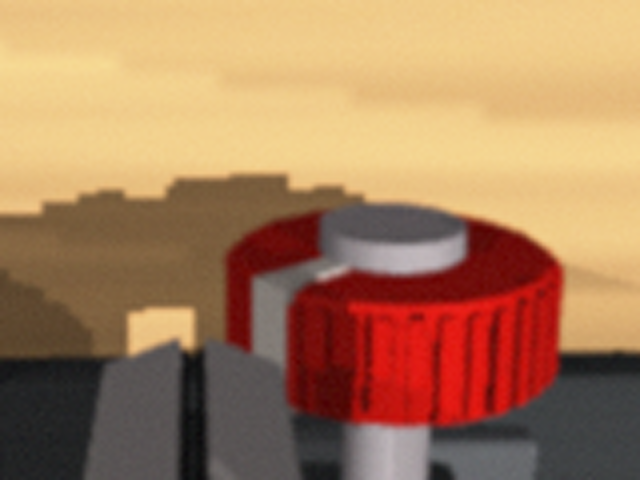

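```bash
python3 ang.py 4 273 283 5.3 -179; python3 ang.py 3 232 237 4.4 -179
```

```text
angle 5.419247327442394 0.0614037849893653
ellipse crop [225.43482677 197.87470407] [565.1839343  304.19590242]
angle 4.633849164044945 1.2164558043675695
ellipse crop [225.47763925 192.53070365] [565.70746058 297.52780822]
```

Request:
jog_arm:
  series: [0, 0, 0, 0, 0.006, -0.012, -1, 0, 0, 0, 0, 0.014, -0.02, -1, 0, 0, 0, 0, 0.024, -0.022, -1, 0, 0, 0, 0, 0.034, -0.022, -1, 0, 0, 0, 0, 0.044, -0.022, -1, 0, 0, 0, 0, 0.054, -0.023, -1, 0, 0, 0, 0, 0.063, -0.024, -1, 0, 0, 0, 0, 0.068, -0.006, -1, 0, 0, 0, -0.001, 0.03, 0, -1, 0, 0, 0, -0.001, 0, 0, -1]

```text
clock: 7.45
eef_pos: [455.0, -213.8, 127.9]
eef_rot: [-0.407, 1.57, -0.406]
wrist_force: [0.4, 0.5, 0.1]
finger_gap: 0.4
```

```bash
python3 pk.py 5
```

```text
7.5 [ 454.9 -216.4  127.6] [-1.  -1.9 -0.7]
```

View pics/p5.png

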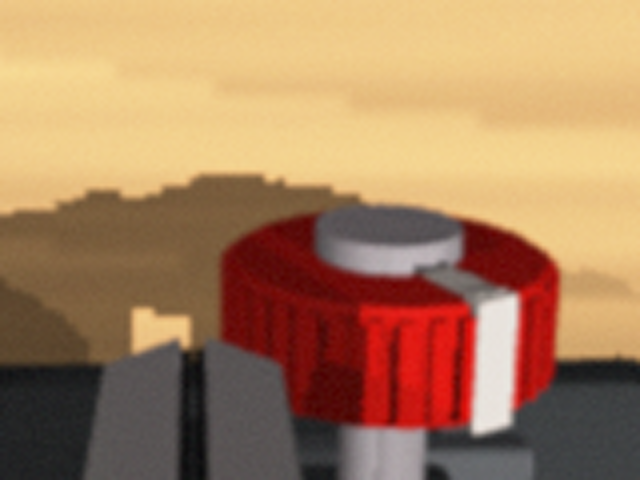

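Request:
jog_arm:
  series: [0, 0, 0, -0.001, 0.006, -0.012, -1, 0, 0, 0, -0.001, 0.014, -0.02, -1, 0, 0, 0, -0.001, 0.024, -0.022, -1, 0, 0, 0, -0.001, 0.034, -0.022, -1, 0, 0, 0, -0.001, 0.044, -0.022, -1, 0, 0, 0, -0.001, 0.054, -0.023, -1, 0, 0, 0, -0.001, 0.063, -0.024, -1, 0, 0, 0, -0.001, 0.068, -0.006, -1, 0, 0, 0, -0.002, 0.03, 0, -1, 0, 0, 0, -0.002, 0, 0, -1, 0, 0, 0, -0.002, 0.006, -0.012, -1, 0, 0, 0, -0.002, 0.014, -0.02, -1, 0, 0, 0, -0.002, 0.024, -0.022, -1, 0, 0, 0, -0.002, 0.034, -0.022, -1, 0, 0, 0, -0.002, 0.044, -0.022, -1, 0, 0, 0, -0.002, 0.054, -0.023, -1, 0, 0, 0, -0.002, 0.063, -0.024, -1, 0, 0, 0, -0.002, 0.068, -0.006, -1, 0, 0, 0, -0.003, 0.03, 0, -1, 0, 0, 0, -0.003, 0, 0, -1]

```text
clock: 10.0
eef_pos: [452.0, -213.7, 127.9]
eef_rot: [-0.37, 1.57, -0.369]
wrist_force: [0.6, -0.1, 0.0]
finger_gap: 0.2
```

```bash
python3 ang.py 5 495 298 7 -179; python3 pk.py 6
```

```text
angle 0.44505895925855404 0.42602816363976564
ellipse crop [220.78436178 198.02095003] [562.13242962 304.64085967]
10.05 [ 451.9 -216.3  127.6] [-0.1 -0.7 -0.9]
```

View pics/p6.png

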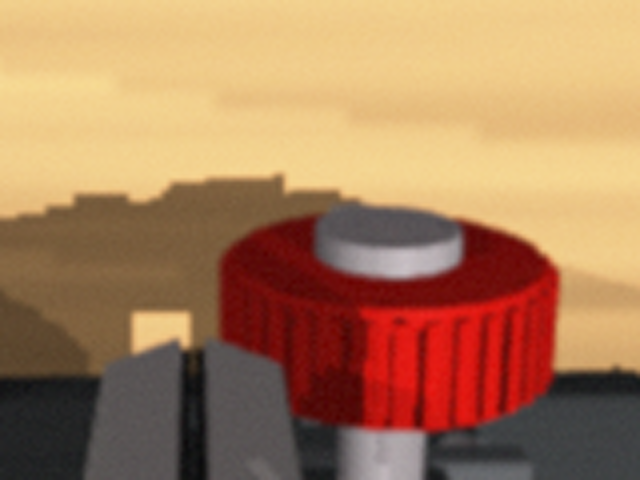

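Request:
jog_arm:
  series: [0, 0, 0, -0.001, 0.006, -0.012, -1, 0, 0, 0, -0.001, 0.014, -0.02, -1, 0, 0, 0, -0.001, 0.024, -0.022, -1, 0, 0, 0, -0.001, 0.034, -0.022, -1, 0, 0, 0, -0.001, 0.044, -0.022, -1, 0, 0, 0, -0.001, 0.054, -0.023, -1, 0, 0, 0, -0.001, 0.063, -0.024, -1, 0, 0, 0, -0.001, 0.068, -0.006, -1, 0, 0, 0, -0.002, 0.03, 0, -1, 0, 0, 0, -0.002, 0, 0, -1]

```text
clock: 11.3
eef_pos: [450.0, -213.7, 127.8]
eef_rot: [-0.431, 1.57, -0.43]
wrist_force: [0.4, 0.2, -0.2]
finger_gap: 0.7
```

```bash
python3 pk.py 7
```

```text
11.35 [ 449.9 -216.3  127.6] [-0.  -1.  -1.8]
```

View pics/p7.png

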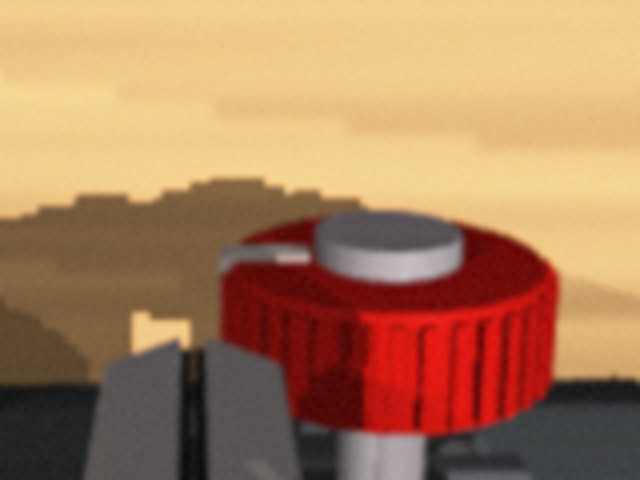

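Request:
jog_arm:
  series: [0, 0, 0, -0.001, 0.006, -0.012, -1, 0, 0, 0, -0.001, 0.014, -0.02, -1, 0, 0, 0, -0.001, 0.024, -0.022, -1, 0, 0, 0, -0.001, 0.034, -0.022, -1, 0, 0, 0, -0.001, 0.044, -0.022, -1, 0, 0, 0, -0.001, 0.054, -0.022, -1, 0, 0, 0, -0.001, 0.059, -0.022, -1, 0, 0, 0, -0.001, 0.062, -0.004, -1, 0, 0, 0, -0.002, 0.03, 0, -1, 0, 0, 0, -0.002, 0, 0, -1]

```text
clock: 12.6
eef_pos: [448.0, -213.8, 127.8]
eef_rot: [-0.415, 1.57, -0.413]
wrist_force: [-0.1, -0.6, 0.4]
finger_gap: 0.6
```

```bash
python3 ang.py 7 222 257 11 -180; python3 pk.py 8
```

```text
angle 4.825835381764321 1.133583131094165
ellipse crop [214.8499299  203.76794032] [555.60208103 311.82086789]
12.65 [ 447.9 -216.5  127.6] [-0.6 -0.6 -0. ]
```

View pics/p8.png

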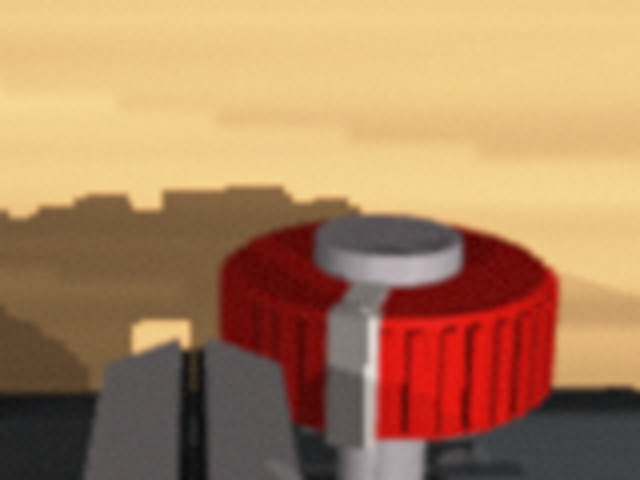

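```bash
cat > cyl.py <<'E'
from h import *
import sys
n=sys.argv[1];c=load('w'+n);cy=float(sys.argv[2])
T=cpose(c)
for a in sys.argv[3:]:
    u,v=map(float,a.split(','))
    d=(ray(c,[(270+(u+.5)/4-.5,190+(v+.5)/4-.5)])@T[:3,:3].T)[0];o=T[:3,3]
    A=d[1]**2+d[2]**2;B=2*((o[1]-cy)*d[1]+(o[2]-62)*d[2]);C=(o[1]-cy)**2+(o[2]-62)**2-900
    t=(-B-np.sqrt(B*B-4*A*C))/2/A;p=o+t*d;print(p.round(1),'ang',np.arctan2(p[1]-cy,p[2]-62).round(3))
E
python3 cyl.py 8 -179.4 328,310 380,312 328,443 380,440; python3 cyl.py 5 -179.4 474,300 518,292
```

```text
[ 440.4 -192.7   88.9] ang -0.459
[ 439.7 -184.8   91.5] ang -0.18
[ 463.6 -192.    89.2] ang -0.434
[ 461.8 -183.9   91.7] ang -0.15
[ 445.2 -169.8   90.4] ang 0.326
[ 445.3 -161.9   86.3] ang 0.625
```

Request:
jog_arm:
  series: [0, 0, 0, -0.001, 0.03, -0.005, -1, 0, 0, 0, -0.001, 0.03, -0.012, -1, 0, 0, 0, -0.001, 0.03, -0.018, -1, 0, 0, 0, -0.001, 0.03, -0.021, -1, 0, 0, 0, -0.001, 0.033, -0.021, -1, 0, 0, 0, -0.001, 0.036, -0.021, -1, 0, 0, 0, -0.001, 0.039, -0.021, -1, 0, 0, 0, -0.001, 0.039, -0.021, -1, 0, 0, 0, -0.001, 0.039, -0.012, -1, 0, 0, 0, -0.001, 0.039, 0, -1, 0, 0, 0, -0.001, 0, 0, -1, 0, 0, 0, -0.001, 0, 0, -1]

```text
clock: 14.15
eef_pos: [446.8, -215.1, 128.1]
eef_rot: [-0.637, 1.57, -0.639]
wrist_force: [-0.1, 0.3, 1.5]
finger_gap: 0.6
```

```bash
python3 pk.py 9
```

```text
14.2 [ 446.7 -214.1  127.8] [-0.5 -0.8  0.3]
```

View pics/p9.png

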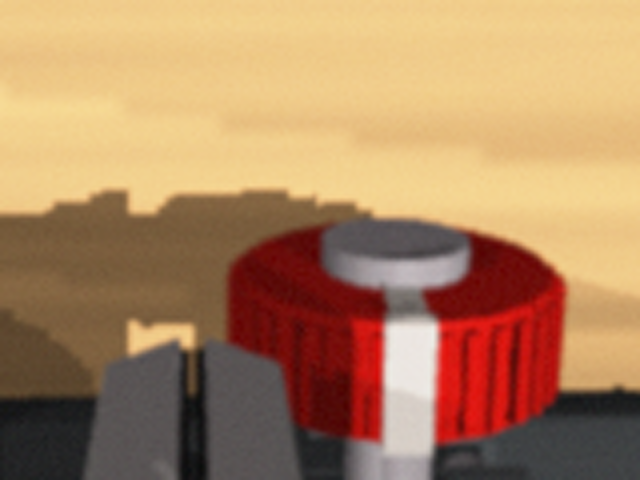

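```bash
python3 - <<'E'
from h import *
c=load('w9')
for cy in(-179.4,-178):
  a=np.linspace(0,6.283,721)
  q=(proj(c,np.c_[np.full(721,440.3),cy+30*np.sin(a),62+30*np.cos(a)])-[270,190])*4
  print(cy,q.min(0),q.max(0),(proj(c,[(440,cy,92),(462,cy,92)])-[270,190])*4)
E
python3 cyl.py 9 -179.4 385,320 438,318 385,450 434,450
```

```text
-179.4 [225.76887533 211.15439433] [565.81903538 320.82683044] [[420.6313249  319.05091875]
 [414.18898134 445.4912482 ]]
-178 [233.54514446 211.14285226] [573.85362094 320.80923961] [[429.4958069  319.03334063]
 [422.79580448 445.47116736]]
[ 440.1 -185.2   91.4] ang -0.194
[ 439.6 -176.9   91.9] ang 0.084
[ 462.7 -184.3   91.6] ang -0.164
[ 462.6 -176.4   91.8] ang 0.101
```

Request:
jog_arm:
  series: [0, 0, 0, 0, 0, 0.03, -1, 0, 0, 0, 0, -0.05, 0.03, -1, 0, 0, 0, 0.05, -0.12, 0.03, -1, 0, 0, 0, 0.124, -0.122, 0.03, -1, 0, 0, 0, 0.124, -0.122, 0.03, -1, 0, 0, 0, 0.124, -0.122, 0.03, -1]

```text
clock: 14.95
eef_pos: [571.8, -334.6, 156.6]
eef_rot: [2.417, 1.57, 2.418]
wrist_force: [-0.4, 0.2, 0.3]
finger_gap: 0.5
```

```bash
python3 - <<'E'
from h import *
t=snap('top','t10');i=snap('side','s10');w=snap('wrist','w10')
s=manip.read_state();print(s['clock'],s['eef_pos'],s['wrist_force'])
a=cv2.resize(t['color'][235:325,340:450],(440,360),interpolation=2)
b=cv2.resize(t['color'][297:321,370:402],(320,240),interpolation=2)
z=np.zeros((360,320,3),np.uint8);z[:240]=b
cv2.imwrite('pics/m10.png',np.hstack([a,z]))
print(proj(t,[(451,-179.2,92),(451,-209.2,62),(451,-149.2,62)]))
E
```

```text
15.1 [ 570.17408384 -334.89622155  157.60001666] [0.59536824 0.40087445 0.61836238]
[[389.92563426 315.05490384]
 [401.4964798  315.21343635]
 [373.87038316 314.67089985]]
```

View pics/m10.png

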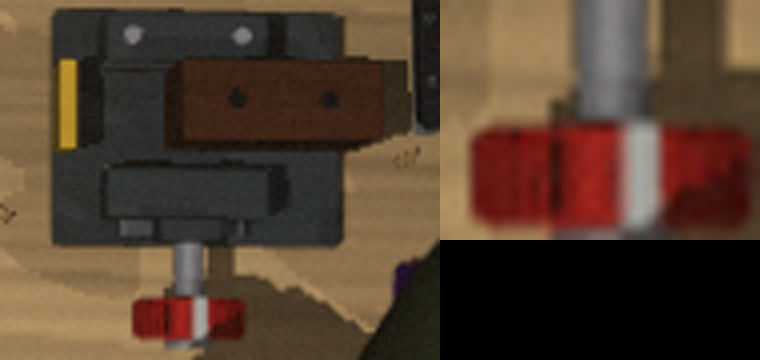

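View pics/w10.png

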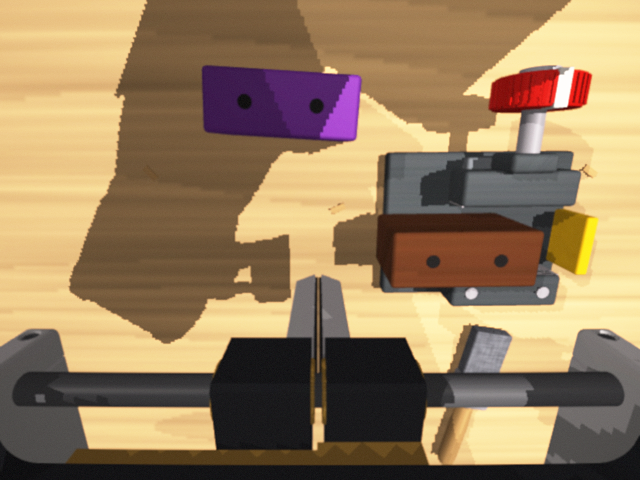

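Request:
jog_arm:
  series: [0, 0, 0, 0, 0.01, -0.05, -1, 0, 0, 0, 0, 0.02, -0.09, -1, 0, 0, 0, 0, 0.034, -0.09, -1, 0, 0, 0, 0, 0.038, -0.09, -1, 0, 0, 0, 0, 0.042, -0.09, -1, 0, 0, 0, 0, 0.044, -0.09, -1, 0, 0, 0, 0, 0.046, -0.09, -1, 0, 0, 0, 0, 0.046, -0.09, -1]

```text
clock: 16.1
eef_pos: [570.8, -289.7, 67.7]
eef_rot: [-0.603, 1.57, -0.603]
wrist_force: [0.7, -1.8, 1.0]
finger_gap: 0.5
```

```bash
python3 - <<'E'
from h import *
t=snap('wrist','w11')
s=manip.read_state();print(s['clock'],s['eef_pos'],s['wrist_force'])
E
```

```text
16.15 [ 570.75431191 -289.67575753   67.58202606] [-0.61229127 -2.85371186  1.09259289]
```

View pics/w11.png

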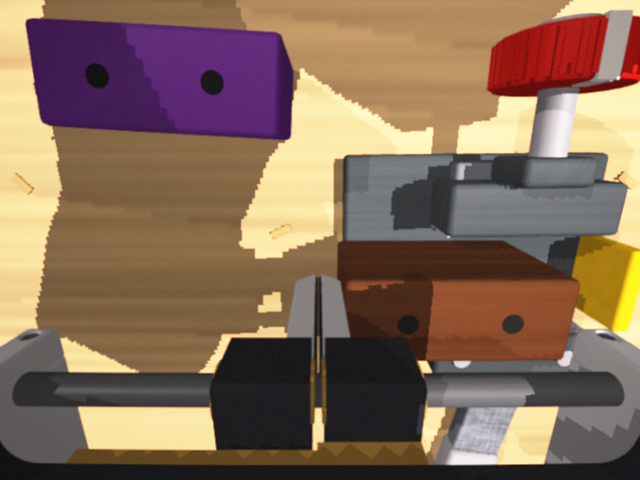

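Request:
jog_arm:
  series: [0, 0, 0, 0, 0.003, 0, -1, 0, 0, 0, 0, 0.006, 0, -1, 0, 0, 0, 0, 0.009, 0, -1, 0, 0, 0, 0, 0.012, 0, -1, 0, 0, 0, 0, 0.015, 0, -1, 0, 0, 0, 0, 0.018, 0, -1, 0, 0, 0, 0, 0.021, 0, -1, 0, 0, 0, 0, 0.024, 0, -1, 0, 0, 0, 0, 0.027, 0, -1, 0, 0, 0, 0, 0.03, 0, -1, 0, 0, 0, 0, 0.033, 0, -1, 0, 0, 0, 0, 0.036, 0, -1, 0, 0, 0, 0, 0.039, 0, -1, 0, 0, 0, 0, 0.042, 0, -1, 0, 0, 0, 0, 0.044, 0, -1, 0, 0, 0, 0, 0.046, 0, -1, 0, 0, 0, 0, 0.046, 0, -1]

```text
clock: 18.27
eef_pos: [570.6, -243.1, 67.3]
eef_rot: [2.219, 1.57, 2.219]
wrist_force: [0.0, 0.4, 0.0]
finger_gap: 0.6
```

```bash
python3 - <<'E'
from h import *
t=snap('wrist','w12');u=snap('side','s12')
s=manip.read_state();print(s['clock'],s['eef_pos'],s['wrist_force'])
cv2.imwrite('pics/m12.png',np.hstack([cv2.resize(t['color'][140:400,300:640],(400,306)),cv2.resize(u['color'][250:350,295:425],(398,306),interpolation=2)]))
E
```

```text
18.375 [ 570.58772013 -243.17572071   67.16914622] [ 0.3161981  -0.29358363 -0.75265889]
```

View pics/m12.png

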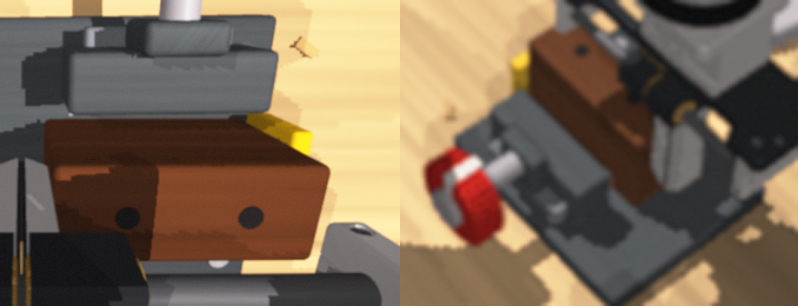

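Request:
jog_arm:
  series: [0, 0, 0, 0, 0.001, 0, -1, 0, 0, 0, 0, 0.002, 0, -1, 0, 0, 0, 0, 0.003, 0, -1, 0, 0, 0, 0, 0.004, 0, -1, 0, 0, 0, 0, 0.005, 0, -1]

```text
clock: 19.0
eef_pos: [571.1, -239.8, 68.0]
eef_rot: [-1.023, 1.568, -1.023]
wrist_force: [0.8, -13.7, 0.9]
finger_gap: 0.4
```

Request:
jog_arm:
  series: [0, 0, 0, 0, 0.001, 0, -1, 0, 0, 0, 0, 0.001, 0, -1]

```text
clock: 19.25
eef_pos: [571.1, -239.7, 68.4]
eef_rot: [-1.04, 1.566, -1.04]
wrist_force: [1.0, -15.4, 1.5]
finger_gap: 0.7
```

Request:
jog_arm:
  series: [0, 0, 0, 0, 0.001, 0, -1, 0, 0, 0, 0, 0.001, 0, -1]

```text
clock: 19.5
eef_pos: [571.2, -239.6, 68.6]
eef_rot: [-1.077, 1.565, -1.077]
wrist_force: [1.0, -20.4, 1.5]
finger_gap: 0.4
```

Request:
jog_arm:
  series: [0, 0, 0, 0, -0.003, 0, -1, 0, 0, 0, 0, -0.006, 0, -1, 0, 0, 0, 0, -0.012, 0, -1, 0, 0, 0, 0, -0.04, 0, -1, 0, 0, 0, 0, -0.08, 0.03, -1, 0, 0, 0, 0, -0.11, 0.09, -1, 0, 0, 0, -0.02, -0.17, 0.1, -1, 0, 0, 0, -0.02, -0.17, 0.1, -1, 0, 0, 0, -0.02, -0.17, 0.1, -1]

```text
clock: 20.62
eef_pos: [550.5, -406.4, 166.8]
eef_rot: [2.221, 1.57, 2.22]
wrist_force: [0.2, -0.6, -0.4]
finger_gap: 0.1
```

```bash
python3 - <<'E'
from h import *
t=snap('top','t13');u=snap('side','s13')
s=manip.read_state();print(s['clock'],s['eef_pos'],s['wrist_force'])
cv2.imwrite('pics/m13.png',np.hstack([cv2.resize(t['color'][235:325,345:435],(400,400),interpolation=2),cv2.resize(u['color'][255:345,300:390],(400,400),interpolation=2)]))
E
```

```text
20.725 [ 551.0269785  -405.37861737  166.8062455 ] [0.97166032 1.44851294 0.20299336]
```

View pics/m13.png

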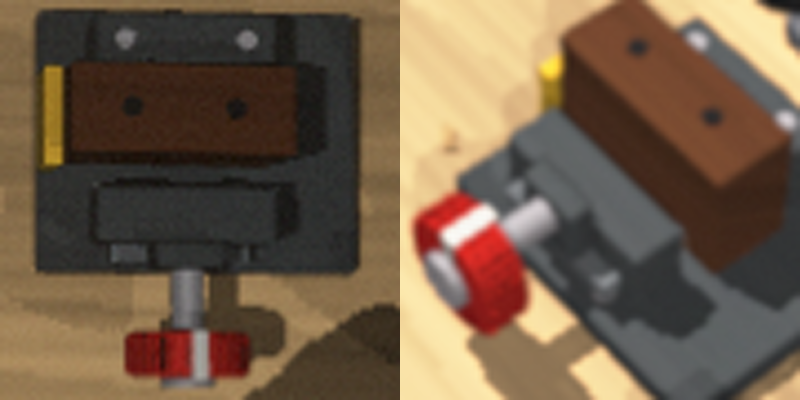

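```bash
python3 - <<'E'
from h import *
c=load('t13');t=np.array([568.3,-176.7]);th=.0099;R=np.array([[np.cos(th),-np.sin(th)],[np.sin(th),np.cos(th)]])
f=lambda l:[(345+(u+.5)/4.444-.5,235+(v+.5)/4.444-.5) for u,v in l]
inv=lambda p:((p[:,:2]-t)@R).round(1)
print(inv(at_z(c,f([(69,64),(69,153),(297,66),(297,152)]),88)))
print('stop',inv(at_z(c,f([(64,70),(64,163)]),76)))
print('mark',inv(at_z(c,f([(191,355),(209,355),(200,355)]),92)),'rim',inv(at_z(c,f([(125,355),(250,355)]),62)))
cv2.imwrite('pics/z13.png',cv2.resize(c['color'][245:275,350:380],(600,600),interpolation=cv2.INTER_NEAREST))
u=load('s13');cv2.imwrite('pics/z13s.png',cv2.resize(u['color'][255:295,320:360],(600,600),interpolation=cv2.INTER_NEAREST))
E
```

```text
[[ 21.9  61.3]
 [-21.1  61.2]
 [ 22.6 -49.3]
 [-19.1 -48.7]]
stop [[ 20.5  62.6]
 [-24.9  62.5]]
mark [[-116.2    3.6]
 [-116.1   -5. ]
 [-116.2   -0.7]] rim [[-116.7   31.1]
 [-116.1  -30. ]]
```

View pics/z13.png

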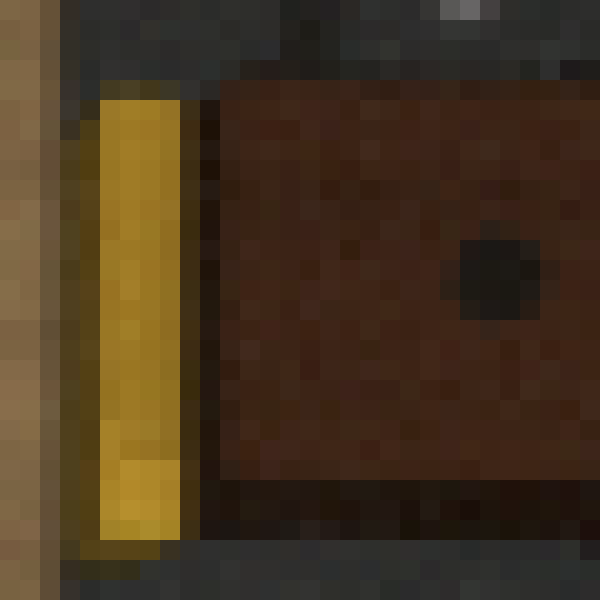

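View pics/z13s.png

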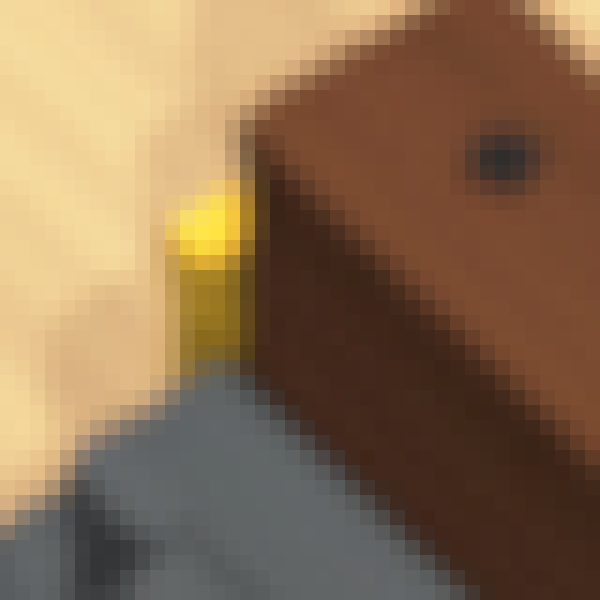

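```bash
python3 -c "
from cell import manip
print(manip.sign_off())"
```

```text
the job is handed in; nothing more can be done
None
```

I loosened the red wheel with light fingertip strokes until the white mark came to the top for the second time. I then pushed the brown block against the yellow end stop, moved clear and handed the job in at about 20.7 s of the 64 s allowed.

- **Wheel:** my last top view puts the mark about 1.25 mm (0.04 rad) short of exact top. An earlier wrist-camera estimate gave about 0.055 rad short, so the two agree roughly. I left it there rather than nudge it again.
- **Block:** the finger stalled about 50 mm after first contact. The block's end then measured at y = +61 mm of the vise. The stop face is given at +60 mm and measured +62.6 mm, so they agree within calibration. The pictures show the block touching the stop.
- **Forces:** the push rose to about 20 N at the finger against the stop, well above the 1–3 N seen while sliding. That was firmer than "lightly", though below the 40 N and 120 N limits. In the one reading I took while pressing the wheel, the downward force was about 6 N; some later strokes went 2 mm deeper and were not measured.
- **Other objects:** I kept the arm away from the blue vise, its block, the glue bottle and the brush. I did not take final measurements of them.

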